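# Set a panel on the saw board for a 30 mm trim

## Robot

A 6-joint arm with a two-finger parallel gripper is mounted at the origin on a cart in front of the work surface, level with it; the furniture and walls round the work are solid. World frame = base frame: x ahead of the robot, y to its left, z up, the work surface at z = 0. Lengths are in m, angles in degrees, forces in N, time in s.
With the tool pointing down it reaches from about 0.25 to 0.8 m from the base axis. Payload 8.5 kg.
Tool frame: the origin (TCP) lies at the centre of the arm's flange, where the gripper is bolted on; the fingertips stand 173 mm ahead of it and the grasp point (between the pads) lies 155 mm ahead of it; z points along the fingers, y is the line along which they close (so a half turn about z gives the same grasp; the last joint's range is limited). The gripper opens to 85 mm and grips with 20 to 120 N. Pads are 22 mm wide; open, the fingers measure 114 mm over their backs; the gripper's body (76 mm by 85 mm) begins 54 mm behind the grasp point. The pads swing forward as they close: fully open they stand 13 mm farther back than shut.
Start: joints at [-66.921, 13.648, -0.773, 75.585, 0, 90], TCP at [0.206, -0.483, 0.405] pointing down, gripper open.
Joint ranges: [-152.45, 152.45], [-59.26, 108.67], [-65.41, 83.53], [-104.44, 129.93], [-82.83, 76.93], [-180, 180]. Speed limits (degrees/s): [127.2, 127.2, 159.86, 180, 180, 180].

## Interface

Orientations are given as [roll, pitch, yaw] about the fixed x, y, z axes, in that order (R = Rz(yaw) Ry(pitch) Rx(roll)).
In Python, from plant import readout, camera, arm gives the robot as it stands.
- The arm moves only by the tool play_rows, never from a script. Its argument "commands" is a list of rows, each a list of 4 numbers: the shift along the tool's x, y, z in cm, then the turn about the tool's z in degrees. In form: [[x, y, z, turn], ...]. A call has 1 to 5 rows; each row is the pose to reach, as a shift and turn from the pose commanded when the call began, along the tool's axes at that moment; what a row does not reach only later rows make up. A row lasts 1/10 s, in which the tool goes at most 50 mm and 8.59 degrees, less where a joint would pass 70% of its speed; a pose out of reach is approached as far as the arm can. A call with a gripper value outside its range is refused whole. "grip" is the opening, from 0 (shut) to 1 (fully open), set as the call begins (left out, the last holds). The fingers move at their own pace and stop on an object; "newtons" is the grip in N (left out, the last holds). Time passes only in rows, so rows that repeat a pose let the fingers close. It gives the time, the measured TCP pose, the force, the opening and the grip force at its end, in the units of the state.
- readout.get_state(): the state, without advancing time (a new reading comes with each control period).
- camera(name): name is "side" or "top" or "wrist"; returns a dict with "img" (384x512x3 uint8, red, green, blue), "K" (3x3 intrinsics, pixels), "k1" (the pictures are not rectified: a ray, as slopes to the right and down, at radius r is drawn at 1 + k1 r^2 times it, then the intrinsics apply), "rvec" (rotation vector, rad) and "tvec" (3), from world to camera coordinates, as OpenCV has them; the wrist camera has in their place "tool_from_camera" (4x4, takes a point from camera to tool coordinates, whose origin is the TCP and whose axes are the flange's). Camera axes: x right, y down, z forward; pixel columns grow to the right and rows downward; lengths in m; the calibration is good to about 2 mm. A picture is of the moment at which its call begins: read the wrist's pose just before it. There is no depth.
- arm.hand_in(): hands the job in; it is judged then, once.
The state is a dict: "clock": time; "qpos": joint angles; "qvel": joint speeds; "joint_efforts": joint torques, N m; "tool_pos": TCP position; "orientation": TCP orientation; "contact_force": force on the tool from outside, world axes, zero at the start; "torque": the same for the moment, N m; "opening": opening from 0.0 (shut) to 1.0 (fully open); "grip_force": force on a finger pad.
Only numpy, scipy, OpenCV 4.12 (cv2) and the standard library are available. Lean on these libraries where they do the work, as an engineer would, in place of code of your own. Each camera call takes 0.05 s, during which the arm holds its last target. There are 200 camera calls.

## Task

Get the plain hardboard panel ready for sawing: with the fingers, push it back flat against the saw board's fence and slide it along the fence until it overhangs the board's metal-edged end by 30 mm, so that the pencilled cut line lies over the edge. Then press the raised hold-down bar down until its pad bears on the panel. Push and press only, lifting nothing, and leave the tape, tin, pencil and eraser where they lie.

Things in the scene. Friction and masses are not known exactly. Their poses are not given: they have to be found in the camera images.
- saw_board: Plywood saw board, fixed; bed 220 (x) by 300 (y) mm, its top 24 mm above the worktop. Origin: centre of the underside, on the worktop. Own axes (board turned up to 0.2 rad): +x to the wooden fence on the far side (face at x = +85 mm, 18 mm high, 25 thick), -y to the metal-edged sawing end. A rule flush in the near margin has 10 mm ticks from that end.
- panel: Off-white hardboard panel lying on the bed, 120 (x) by 150 (y) by 12 mm, 0.11 to 0.2 kg. Origin: centre of its underside; its axes are the board's but for a turn of up to 0.2 rad. Seated on the fence its origin is at board x = +25 mm; with 30 mm overhang at board y = -105 mm. It starts wholly on the bed, at board x -10 to +10, y -15 to +25 mm.
- cut_line (a point): Middle of the pencil line on the panel's top face, drawn along the panel's x, 30 mm from its -y edge (panel frame 0, -45, 12 mm). Same axes as the panel.
- board_edge (a point): Middle of the top edge of the board's metal-edged sawing end (board frame 0, -150, 24 mm). Same axes as the board.
- hold_bar (a joint): Angle of the hold-down bar about its pin, rad: 0 = level, pad on the 12 mm panel; starts raised 0.75 to 0.95, grows upward to a stop at 1.2. A spring nearly balances the bar: between 0.6 and 0.95 it stays where left, from below about 0.5 it sinks shut slowly by its own weight and stays down, above 1.0 it rises to the stop. 1 to 3 N down on the grip moves it.
- bar_grip (a point): Middle of the top face of the bar's black rubber grip, 200 mm from the pin along the bar; moves with the bar. Bar: steel, 28 mm wide, 14 thick, pointing from the pin to the board's -x; grip 30 wide, 75 long, ends 237 mm from the pin. Level, the grip's top is 59 mm above the worktop. A 60 mm long, 8 mm high rubber pad under the bar, its middle 75 mm from the pin.
- masking_tape: Roll of masking tape lying flat, 98 mm across, 24 high; origin centre of underside. Bystander.
- charcoal_tin: Long flat tin, 37 x 190 x 24 mm; origin centre of underside. Bystander.
- pencil: Pencil lying down, 172 mm long (x), 8 thick; origin at its middle, underside. Bystander.
- eraser: Eraser, 23 x 42 x 13 mm; origin centre of underside. Bystander.
- bar_pin (a point): Middle of the bar's hinge pin, over the fence at the sawing end: board frame x +97.5, y -127, z 51 mm. The pin lies along the board's y. Same axes as the board. Raised, the bar's free end stands 0.20 to 0.26 m above the worktop over the sawing end: pass well above it or round it.

How it is judged (in metres and radians):
On the way:
1. with the bar still raised, the panel lies flat against the fence and overhangs the sawing end by 30 mm (value of joint hold_bar above 0.4 rad and x of panel in the frame of saw_board above 0.021 m and angle between the x axis of panel and the x axis of saw_board, either way round below 0.04 rad and y of cut_line in the frame of board_edge between -0.005 and 0.005 m), for 0.2 s.
At the end, for the whole second after the job is handed in: The panel lies still and flat on the bed, against the fence (within 4 mm, square within 0.04 rad), its cut line within 5 mm of the sawing edge (overhang 25 to 35 mm), and the bar is down with its pad on the panel (joint below 0.03 rad) (value of joint hold_bar below 0.03 rad and x of panel in the frame of saw_board above 0.021 m and angle between the x axis of panel and the x axis of saw_board, either way round below 0.04 rad and y of cut_line in the frame of board_edge between -0.005 and 0.005 m and angle between panel's own z axis and vertical below 0.03 rad and linear speed of panel below 0.01 m/s); the robot touches nothing.
It fails at once if the panel is lifted or tipped (height (world z) of panel above 0.034 m or angle between panel's own z axis and vertical above 0.15 rad).
It fails at once if the panel falls off the saw board (height (world z) of panel below 0.015 m).
It fails at once if a bystander is moved (distance of any of masking_tape, charcoal_tin, pencil, eraser from where it was at the start of the episode above 0.02 m).
It fails at once if the panel is pushed with the gripper's body or the arm instead of the fingers (contact force between the arm and panel above 3 N).
It also fails if it takes over 72 s, if anything falls off the work surface, if the arm or the gripper's body presses on something with over 40 N, if the wrist force passes 120 N, or if a joint passes its speed limit or range.

## Working session

There is one attempt and no reset: what is moved stays moved. The work goes in short steps, Python scripts to look and compute and a tool call to move; the robot and the scene stay as the last step left them, time stands still between calls to the robot, and variables do not carry over. Pictures are saved under pics/ and viewed, at most 10 in all, crops included, and the job is handed in when it is done.

Besides the shell and the picture viewer there is one more tool, called after "Request:" in YAML: its name, and indented under it one key for each argument. play_rows: Moves the arm, as the interface text tells. Its arguments: {"type":"object","properties":{"commands":{"type":"array","items":{"type":"array","items":{"type":"number"}}},"grip":{"type":"number"},"newtons":{"type":"number"}},"required":["commands"]}

```bash
mkdir -p pics; ls
python3 - <<'E'
from plant import readout, camera
import cv2,numpy as np
s=readout.get_state();print(s)
a=camera("top");b=camera("side")
for n,d in(("top",a),("side",b)):
    cv2.imwrite(f"pics/{n}0.png",d["img"][:,:,::-1]);print(n,d["K"],d["k1"],d["rvec"],d["tvec"])
np.savez("c0.npz",**{f"{n}_{k}":v for n,d in(("top",a),("side",b)) for k,v in d.items()})
E
```

```text
pics
{'clock': 0.0, 'qpos': array([-6.69222956e+01,  1.36818904e+01, -8.18276884e-01,  7.55863080e+01,
        1.77559412e-03,  8.99994795e+01]), 'qvel': array([-0.02603744,  0.05589256,  0.14481628,  0.02388504,  0.04627174,
       -0.00612095]), 'joint_efforts': array([ 6.64449126e-04, -5.38771713e+01,  3.46439981e+01,  1.89038477e-02,
        1.36836452e-04,  1.10376902e-06]), 'tool_pos': array([ 0.20572176, -0.48281792,  0.40405984]), 'orientation': array([-1.79913525e+02, -1.77637764e-03,  2.30782222e+01]), 'contact_force': array([ 0.67632392, -0.51410458, -0.29570468]), 'torque': array([-0.01449144,  0.02101356, -0.01813825]), 'grip_force': 0.0, 'opening': 1.0009030736178175}
top [[360.27084496   0.         251.32508068]
 [  0.         360.27084496 190.84405426]
 [  0.           0.           1.        ]] -0.033217039044301365 [ 2.19293584 -2.13531625  0.11004214] [0.02247745 0.52442565 1.17174269]
side [[461.1753635    0.         259.42465133]
 [  0.         461.1753635  188.48513381]
 [  0.           0.           1.        ]] -0.07885995682078098 [ 1.5756839  -1.6988657   0.88517164] [0.06773166 0.35225013 1.13387444]
```

View pics/top0.png

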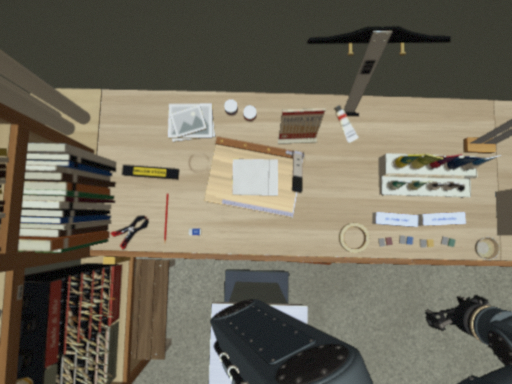

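View pics/side0.png

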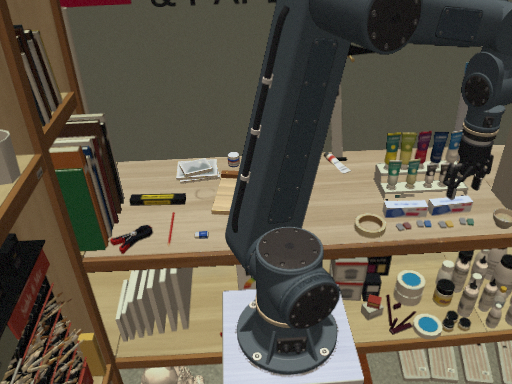

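The top view shows the board near (255,178) with the panel at (256,177) and the bar at (297,170), black grip at its lower end. The tape is at (353,237), the pencil at (167,217), the eraser at (194,232) and the tin at (150,172). Next I'll magnify this and measure it.

```bash
cat > h.py <<'E'
import numpy as np,cv2
def rays(d,px,T=None):
    K=np.array(d["K"]);k=float(d["k1"])
    u=cv2.undistortPoints(np.float64(px).reshape(-1,1,2),K,np.array([k,0,0,0.])).reshape(-1,2)
    v=np.c_[u,np.ones(len(u))]
    if T is None:
        R=cv2.Rodrigues(np.float64(d["rvec"]))[0];t=np.float64(d["tvec"]);return -R.T@t,v@R
    return T[:3,3],v@T[:3,:3].T
def plane(d,px,z,T=None):
    c,v=rays(d,px,T);return c+v*((z-c[2])/v[:,2])[:,None]
def wristT(s,d):
    from scipy.spatial.transform import Rotation as R
    A=np.eye(4);A[:3,:3]=R.from_euler("xyz",s["orientation"],degrees=True).as_matrix();A[:3,3]=s["tool_pos"]
    return A@np.array(d["tool_from_camera"])
def load(f,n):
    z=np.load(f);return {k[len(n)+1:]:z[k] for k in z if k.startswith(n+"_")}
E
python3 - <<'E'
from h import *
d=load("c0.npz","top");im=d["img"]
c=im[120:250,180:380,::-1];cv2.imwrite("pics/c0.png",cv2.resize(c,None,fx=4,fy=4,interpolation=cv2.INTER_CUBIC))
# panel: bright, low saturation
hsv=cv2.cvtColor(im,cv2.COLOR_RGB2HSV)
m=((hsv[...,1]<60)&(hsv[...,2]>150)).astype(np.uint8);m[:,:200]=0;m[:,310:]=0;m[:150]=0;m[205:]=0
n,l,st,ce=cv2.connectedComponentsWithStats(m);i=1+st[1:,4].argmax();print(st[i],ce[i])
ct=cv2.findContours((l==i).astype(np.uint8),0,1)[0][0]
r=cv2.minAreaRect(ct);bx=cv2.boxPoints(r);print(r);w=plane(d,bx,.036);print(w,np.linalg.norm(w[0]-w[1]),np.linalg.norm(w[1]-w[2]),w.mean(0))
E
```

```text
[ 232  158   47   39 1774] [255.10202931 176.710823  ]
((255.0, 177.0), (38.0, 46.0), 90.0)
[[ 0.63144396  0.10390737  0.036     ]
 [ 0.63546624 -0.04975597  0.036     ]
 [ 0.5079978  -0.05214578  0.036     ]
 [ 0.50397549  0.09974331  0.036     ]] 0.15371597976926793 0.12749084123487503 [0.56972087 0.02543723 0.036     ]
```

View pics/c0.png

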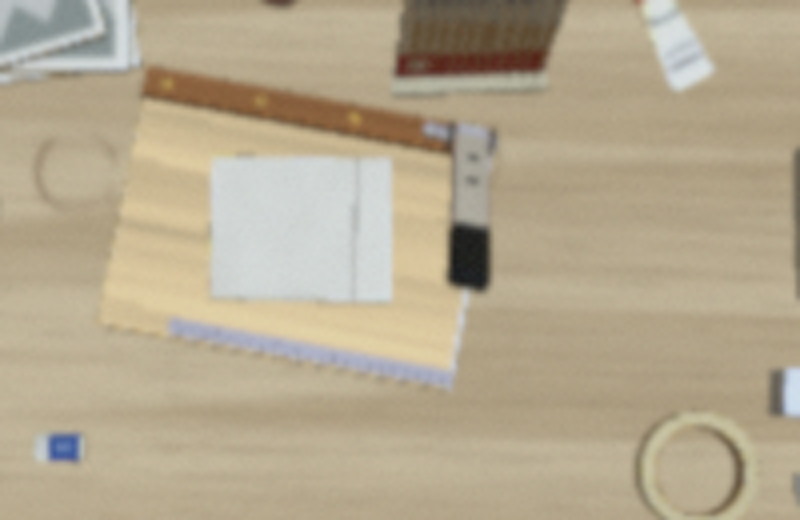

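The crop shows the board turned clockwise by about 10°, with the fence along the top. The panel is roughly square to the world, its pencil line at crop x=356. The rule runs along the near margin, and the bar's grip is at crop (470,258). I'll go above for a close look.

Request:
play_rows:
  commands:
    - [9,-8,-3,0]
    - [18,-16,-7,0]
    - [22,-20,-7,0]
    - [26,-23,-7,0]
    - [29,-26,-7,0]

```text
clock: 0.6
tool_pos: [0.3097, -0.2602, 0.4565]
orientation: [180.0, -0.0, 23.0]
contact_force: [1.7, -0.6, 0.6]
opening: 1.002
grip_force: 0.0
```

Request:
play_rows:
  commands:
    - [4,-3,0,0]
    - [8,-6,0,0]
    - [12,-9,0,8]
    - [14,-12,0,16]
    - [14,-13,0,24]

```text
clock: 1.1
tool_pos: [0.3882, -0.0849, 0.4558]
orientation: [-180.0, 0.0, 0.3]
contact_force: [0.3, -0.0, -0.0]
opening: 1.001
grip_force: 0.0
```

```bash
cat > look.py <<'E'
import sys
from h import *
from plant import readout,camera
def look(n,name="wrist"):
    s=readout.get_state();d=camera(name)
    cv2.imwrite(f"pics/{n}.png",d["img"][:,:,::-1])
    d["pos"]=s["tool_pos"];d["ori"]=s["orientation"]
    np.savez(n+".npz",**d)
    return s,d
E
python3 - <<'E'
from look import *
s,d=look("w1");print(s["clock"],s["tool_pos"],s["orientation"],d["tool_from_camera"],d["K"],d["k1"])
E
```

```text
1.1 [ 0.38815802 -0.08494274  0.45576968] [-1.79951675e+02  2.82997590e-02  3.29431499e-01] [[-4.45982836e-04 -9.57561092e-01 -2.88230040e-01  7.27543881e-02]
 [ 9.99999900e-01 -4.35943281e-04 -9.90197515e-05  1.95183335e-04]
 [-3.08344878e-05 -2.88230055e-01  9.57561191e-01  3.19030409e-02]
 [ 0.00000000e+00  0.00000000e+00  0.00000000e+00  1.00000000e+00]] [[296.36323431   0.         251.34903135]
 [  0.         296.36323431 194.63633415]
 [  0.           0.           1.        ]] -0.009855102711684624
```

View pics/w1.png

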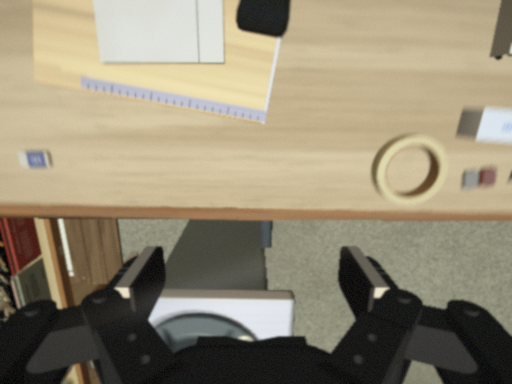

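From (0.388,-0.085) the wrist view shows the panel's near half, the rule ending at pixel (266,121), the grip at (263,12) and the tape at (410,168). I'll go further forward and left and turn with the board.

Request:
play_rows:
  commands:
    - [0,-5,-2,4]
    - [2,-10,-2,8]
    - [6,-12,-2,10]
    - [8,-12,-2,10]
    - [8,-12,-2,10]

```text
clock: 1.65
tool_pos: [0.4526, -0.0472, 0.4755]
orientation: [-178.0, 0.1, -6.3]
contact_force: [0.6, -0.2, -0.3]
opening: 0.999
grip_force: 0.0
```

Run:
```python
from look import *
s,d=look("w2");print(s["clock"],s["tool_pos"],s["orientation"])
```

```text
1.65 [ 0.45260729 -0.04721364  0.47552958] [-1.78039128e+02  7.78775763e-02 -6.34586242e+00]
```

View pics/w2.png

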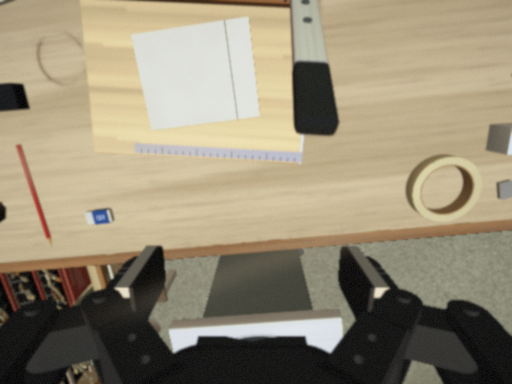

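The wrist view shows the whole panel with corners near (132,36), (248,17), (260,117) and (153,129). The rule runs (135,148)–(302,158), the fence is along the top edge, and the bar's grip is at (315,98). Now I'll measure these.

```bash
cat > meas.py <<'E'
from h import *
from scipy.spatial.transform import Rotation as Ro
def quad(m):
    n,l,st,ce=cv2.connectedComponentsWithStats(m.astype(np.uint8));i=1+st[1:,4].argmax()
    ct=cv2.findContours((l==i).astype(np.uint8),0,1)[0][0]
    return cv2.boxPoints(cv2.minAreaRect(ct)),ct
E
python3 - <<'E'
from meas import *
z=dict(np.load("w2.npz"));s=dict(tool_pos=z["pos"],orientation=z["ori"]);T=wristT(s,z);im=z["img"]
hsv=cv2.cvtColor(im,cv2.COLOR_RGB2HSV)
print(hsv[70,180],hsv[154,250],hsv[100,120],hsv[80,315])
m=(hsv[...,1]<35)&(hsv[...,2]>150);m[140:]=0;m[:,:125]=0;m[:,280:]=0
bx,ct=quad(m);print(bx)
w=plane(z,ct.reshape(-1,2),.036,T)[:,:2].astype(np.float32)
r=cv2.minAreaRect(w);print("panel world",r)
m=(hsv[...,0]>105)&(hsv[...,0]<140)&(hsv[...,1]>15)&(hsv[...,2]>120);m[:135]=0;m[170:]=0;m[:,:120]=0;m[:,310:]=0
bx,ct=quad(cv2.morphologyEx(m.astype(np.uint8),cv2.MORPH_CLOSE,np.ones((5,5))));print("rule px",bx);w=plane(z,ct.reshape(-1,2),.024,T)[:,:2].astype(np.float32)
r=cv2.minAreaRect(w);print("rule world",r,cv2.boxPoints(r))
m=(hsv[...,2]<60);m[:50]=0;m[145:]=0;m[:,:280]=0;m[:,350:]=0
bx,ct=quad(m);print("grip px",bx)
# orange fence row edge
for x in (120,160,200,240,280): print(x,[tuple(im[y,x]) for y in range(0,9,1)][:7])
E
```

```text
[ 47   8 225] [117  14 206] [ 22  74 225] [42 34 37]
[[130.27945   31.415562]
 [247.77484   16.254856]
 [260.60187  115.664276]
 [143.10648  130.82498 ]]
panel world ((0.5701158046722412, 0.025715842843055725), (0.11890269070863724, 0.14905723929405212), 0.8083612322807312)
rule px [[241.84486 156.63792]
 [242.20003 150.59999]
 [300.05865 154.00343]
 [299.7035  160.04137]]
rule world ((0.4555509686470032, -0.06016956642270088), (0.08212167769670486, 0.008609362877905369), 80.5728530883789) [[ 0.44457895 -0.09997079]
 [ 0.453072   -0.10138094]
 [ 0.466523   -0.02036835]
 [ 0.45802993 -0.01895819]]
grip px [[292.3014    63.136993]
 [334.79865   61.56302 ]
 [337.4356   132.76166 ]
 [294.93835  134.33563 ]]
120 [(np.uint8(176), np.uint8(155), np.uint8(121)), (np.uint8(197), np.uint8(177), np.uint8(136)), (np.uint8(213), np.uint8(192), np.uint8(149)), (np.uint8(217), np.uint8(196), np.uint8(153)), (np.uint8(214), np.uint8(194), np.uint8(150)), (np.uint8(210), np.uint8(191), np.uint8(148)), (np.uint8(205), np.uint8(185), np.uint8(144))]
160 [(np.uint8(72), np.uint8(52), np.uint8(34)), (np.
[... 539 characters left out ...]
p.uint8(146)), (np.uint8(216), np.uint8(194), np.uint8(152))]
240 [(np.uint8(133), np.uint8(88), np.uint8(54)), (np.uint8(110), np.uint8(72), np.uint8(41)), (np.uint8(78), np.uint8(49), np.uint8(26)), (np.uint8(67), np.uint8(43), np.uint8(23)), (np.uint8(89), np.uint8(73), np.uint8(50)), (np.uint8(139), np.uint8(121), np.uint8(92)), (np.uint8(188), np.uint8(168), np.uint8(129))]
280 [(np.uint8(150), np.uint8(107), np.uint8(67)), (np.uint8(147), np.uint8(102), np.uint8(65)), (np.uint8(136), np.uint8(92), np.uint8(54)), (np.uint8(111), np.uint8(72), np.uint8(42)), (np.uint8(80), np.uint8(50), np.uint8(29)), (np.uint8(72), np.uint8(51), np.uint8(32)), (np.uint8(96), np.uint8(76), np.uint8(56))]
```

Request:
play_rows:
  commands:
    - [0,-3,0,2]
    - [1,-6,0,3]
    - [2,-7,0,3]
    - [2,-7,0,3]
    - [2,-7,0,3]

```text
clock: 2.2
tool_pos: [0.4732, -0.0415, 0.478]
orientation: [-176.0, 0.2, -6.1]
contact_force: [0.2, -0.4, -0.4]
opening: 0.999
grip_force: 0.0
```

Run:
```python
from look import *
s,d=look("w3");print(s["clock"],s["tool_pos"],s["orientation"])
cv2.imwrite("pics/w3b.png",cv2.resize(d["img"][0:220,100:400,::-1],None,fx=2.6,fy=2.6,interpolation=cv2.INTER_CUBIC))
```

```text
2.2 [ 0.47316268 -0.04146458  0.47796693] [-176.00695166    0.2241833    -6.06653097]
```

View pics/w3b.png

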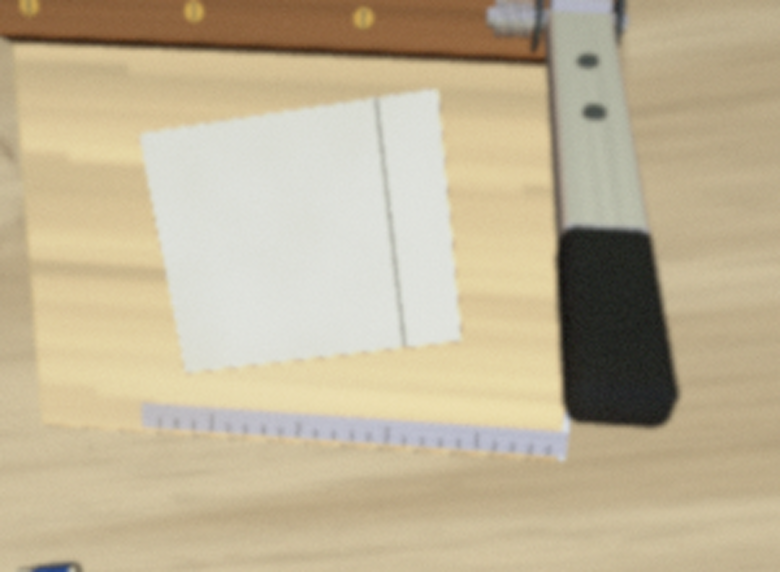

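The zoomed crop shows the fence base line at crop y≈42–60 and the board's near-right corner at (567,458). The near-left corner is at (42,424), the panel corners at (142,133), (438,90), (460,338) and (188,371), and the grip end at about (620,420). The tool has tilted and stopped short, so I'll check the joints.

Run:
```python
from meas import *
from plant import readout
print(np.round(readout.get_state()["qpos"],1))
z=dict(np.load("w3.npz"));s=dict(tool_pos=z["pos"],orientation=z["ori"]);T=wristT(s,z)
f=lambda p:np.array(p)/2.6+[100,0]
P=plane(z,f([(142,133),(438,90),(460,338),(188,371),(377,97),(405,346)]),.036,T);print("panel",P.round(4)[:,:2],P[:4].mean(0))
B=plane(z,f([(42,424),(567,458),(14,42),(545,61),(567,415)]),.024,T)[:,:2];print("board nl,nr,fence l,fence r, endpt",B.round(4))
print("len",np.linalg.norm(B[0]-B[1]),[np.degrees(np.arctan2(*(a-b)[::-1])) for a,b in((B[0],B[1]),(B[2],B[3]))])
```

```text
[ -6.1   7.9   2.6  84.9   4.  179.9]
panel [[ 0.6276  0.0989]
 [ 0.6289 -0.0489]
 [ 0.5118 -0.0497]
 [ 0.5092  0.0972]
 [ 0.6294 -0.0195]
 [ 0.5106 -0.0208]] [0.56937423 0.0243576  0.036     ]
board nl,nr,fence l,fence r, endpt [[ 0.4868  0.1926]
 [ 0.4399 -0.1033]
 [ 0.6791  0.1603]
 [ 0.6378 -0.1014]
 [ 0.4639 -0.1043]]
len 0.29959549635453026 [np.float64(80.99270267564148), np.float64(81.02723648308911)]
```

Joint 6 is at its 180° limit, so I'll use the half-turned grasp (yaw 171°). The board origin comes out at (0.572, 0.0275) with θ = -9.0°. The panel is at board (-2, -3) mm, turned about 9.5° from the board. Turning the tool back now.

Request:
play_rows:
  commands:
    - [0,0,0,-8]
    - [0,0,0,-16]
    - [0,0,0,-24]
    - [0,0,0,-32]
    - [0,0,0,-40]

```text
clock: 2.75
tool_pos: [0.4726, -0.0415, 0.4781]
orientation: [-176.8, -2.4, 34.2]
contact_force: [0.1, -0.4, 0.0]
opening: 1.0
grip_force: 0.0
```

Request:
play_rows:
  commands:
    - [0,0,0,-8]
    - [0,0,0,-16]
    - [0,0,0,-24]
    - [0,0,0,-32]
    - [0,0,0,-40]

```text
clock: 3.25
tool_pos: [0.4726, -0.0415, 0.4781]
orientation: [-179.1, -3.9, 74.2]
contact_force: [0.6, -0.0, 1.2]
opening: 0.998
grip_force: 0.0
```

The tilt of about 4° (tips leaning to +y) stays in the commanded pose. It's harmless for pushing with shut fingers, so I'll keep yaw 81° throughout. Next I need a helper that turns targets into shifts.

```bash
cat > go.py <<'E'
# usage: go.py boardx_mm boardy_mm z_mm L_mm : tip pose now and shift in tool axes (cm) to target, turn to yaw 81
import sys
from h import *
from plant import readout
from scipy.spatial.transform import Rotation as R
th=np.radians(-9.0);O=np.array([.572,.0275,0]);B=R.from_euler("z",th).as_matrix()
x,y,z,L=[float(a)/1e3 for a in sys.argv[1:5]]
s=readout.get_state();A=R.from_euler("xyz",s["orientation"],degrees=True).as_matrix()
tip=s["tool_pos"]+A[:,2]*L
tgt=O+B@np.array([x,y,0]);tgt[2]=z
print("t",s["clock"],"tip board mm",((tip-O)@B*1e3).round(1),"F board",(s["contact_force"]@B).round(1),"ori",s["orientation"].round(1))
print("tool shift cm",(A.T@(tgt-tip)*100).round(2),"turn",round(s["orientation"][2]-81,1))
print("board axes in tool: +x",(A.T@B[:,0]).round(3),"+y",(A.T@B[:,1]).round(3),"+z",(A.T@[0,0,1]).round(3))
E
python3 go.py -90 5 200 173
```

```text
t 3.25 tip board mm [-88.7 -71.7 305.5] F board [0.6 0.1 1.2] ori [-179.1   -3.9   74.2]
tool shift cm [ 6.87 -0.86 11.06] turn -6.8
board axes in tool: +x [ 0.118  0.993 -0.007] +y [ 0.991 -0.117  0.069] +z [ 0.068 -0.015 -0.998]
```

Request:
play_rows:
  commands:
    - [3,-0.4,0,-7]
    - [6,-0.8,2,-7]
    - [6.9,-0.9,6,-7]
    - [6.9,-0.9,10,-7]
    - [6.9,-0.9,11,-7]
  grip: 0

```text
clock: 3.75
tool_pos: [0.4822, 0.0352, 0.3698]
orientation: [-179.3, -3.9, 80.9]
contact_force: [-0.3, -0.0, 0.6]
opening: 0.145
grip_force: 0.0
```

Request:
play_rows:
  commands:
    - [0,0,4,0]
    - [0,0,8,0]
    - [0,0,11,0]
    - [0,0,13,0]
    - [0,0,13,0]

```text
clock: 4.25
tool_pos: [0.4837, 0.0435, 0.2423]
orientation: [-179.4, -3.9, 80.9]
contact_force: [0.7, -0.4, 0.5]
opening: -0.002
grip_force: 0.0
```

```bash
python3 go.py -90 5 29 173
```

```text
t 4.25 tip board mm [-91.6  13.9  69.7] F board [ 0.8 -0.3  0.5] ori [-179.4   -3.9   80.9]
tool shift cm [-1.17  0.2   4.  ] turn -0.1
board axes in tool: +x [ 0.002  1.    -0.011] +y [ 0.998 -0.002  0.069] +z [ 0.069 -0.011 -0.998]
```

Request:
play_rows:
  commands:
    - [-0.5,0.2,2,0]
    - [-1.2,0.2,3.4,0]
    - [-1.2,0.2,4,0]
    - [-1.2,0.2,4,0]

```text
clock: 4.65
tool_pos: [0.4849, 0.0343, 0.2035]
orientation: [-179.6, -4.0, 80.9]
contact_force: [-0.1, 0.4, 0.3]
opening: -0.0
grip_force: 0.0
```

Request:
play_rows:
  commands:
    - [0,0.6,0,0]
    - [0,1.2,0,0]
    - [0,1.8,0,0]
    - [0,2.4,0,0]
    - [0,2.8,0,0]

```text
clock: 5.15
tool_pos: [0.5123, 0.0301, 0.2027]
orientation: [-179.5, -4.0, 80.9]
contact_force: [-7.2, 2.1, 8.2]
opening: 0.003
grip_force: 4.3
```

```bash
python3 go.py -50 5 29 173
```

```text
t 5.15 tip board mm [-60.8   5.3  30.1] F board [-7.5  0.9  8.2] ori [-179.5   -4.    80.9]
tool shift cm [-0.04  1.08  0.1 ] turn -0.1
board axes in tool: +x [ 0.002  1.    -0.008] +y [ 0.998 -0.001  0.07 ] +z [ 0.07  -0.008 -0.998]
```

Run:
```python
from look import *
s,d=look("w4");s2,t=look("t4","top")
a=d["img"];b=cv2.resize(t["img"][130:225,195:320],(512,384),interpolation=cv2.INTER_CUBIC)
cv2.imwrite("pics/m4.png",cv2.resize(np.hstack([a,b])[...,::-1],(800,300)))
```

```text
(no output)
```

View pics/m4.png

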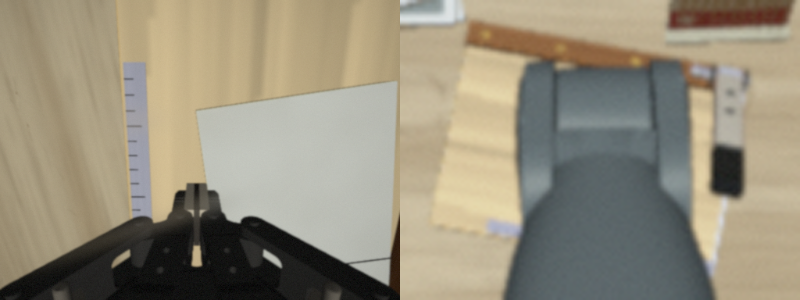

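The wrist half shows the shut fingertips at (197,185) beside the panel's near edge, and the panel has moved with them. The top half is occluded by the arm. The upward force suggests the tips ride on the panel's edge, so I'll back off, go 3 mm lower and keep pushing.

Request:
play_rows:
  commands:
    - [0,-0.4,0,0]
    - [0,-0.4,0.3,0]
    - [0,-0.1,0.3,0]
    - [0,0.2,0.3,0]
    - [0,0.4,0.3,0]

```text
clock: 5.75
tool_pos: [0.5117, 0.0301, 0.2006]
orientation: [-179.0, -4.0, 80.9]
contact_force: [-34.3, 4.1, 49.0]
opening: -0.002
grip_force: 29.4
```

```bash
python3 go.py -50 5 27 173
```

```text
t 5.75 tip board mm [-62.9   5.3  28. ] F board [-34.5  -1.3  49. ] ori [-179.    -4.    80.9]
tool shift cm [-0.04  1.29  0.08] turn -0.1
board axes in tool: +x [ 0.002  1.    -0.017] +y [ 0.998 -0.001  0.07 ] +z [ 0.07  -0.017 -0.997]
```

Those are bed-contact forces: the real tips reach about 5 mm lower than I reckoned. Raising.

Request:
play_rows:
  commands:
    - [0,-0.4,-0.3,0]
    - [0,-0.6,-0.8,0]
    - [0,-0.6,-0.9,0]
    - [0,-0.6,-0.9,0]

```text
clock: 6.15
tool_pos: [0.5105, 0.0299, 0.2086]
orientation: [-179.6, -4.0, 80.9]
contact_force: [-0.3, -0.3, -0.5]
opening: 0.003
grip_force: 0.0
```

```bash
python3 go.py -50 5 34 173
```

```text
t 6.15 tip board mm [-62.2   4.7  36. ] F board [-0.3 -0.4 -0.5] ori [-179.6   -4.    80.9]
tool shift cm [0.01 1.22 0.2 ] turn -0.1
board axes in tool: +x [ 0.002  1.    -0.006] +y [ 0.998 -0.001  0.069] +z [ 0.069 -0.007 -0.998]
```

Request:
play_rows:
  commands:
    - [0,0,0.2,0]
    - [0,0.3,0.2,0]
    - [0,0.6,0.2,0]
    - [0,0.8,0.2,0]
    - [0,1.0,0.2,0]

```text
clock: 6.65
tool_pos: [0.5197, 0.0286, 0.2061]
orientation: [-179.5, -4.0, 80.9]
contact_force: [-4.7, 3.9, -0.2]
opening: -0.0
grip_force: 2.7
```

```bash
python3 go.py -50 5 34 173
```

```text
t 6.65 tip board mm [-53.3   5.   33.5] F board [-5.2  3.1 -0.2] ori [-179.5   -4.    80.9]
tool shift cm [ 0.    0.33 -0.05] turn -0.1
board axes in tool: +x [ 0.002  1.    -0.009] +y [ 0.998 -0.001  0.07 ] +z [ 0.07  -0.009 -0.998]
```

Request:
play_rows:
  commands:
    - [0,0.1,0,0]
    - [0,0.2,0,0]
    - [0,0.3,0,0]
    - [0,0.3,0,0]

```text
clock: 7.05
tool_pos: [0.5209, 0.0285, 0.2058]
orientation: [-179.2, -4.0, 80.9]
contact_force: [-9.6, 4.6, 4.7]
opening: -0.001
grip_force: 5.3
```

```bash
cat > edge.py <<'E'
# panel edges in wrist view: near edge (board x) and +y edge, board frame mm
import sys
from look import *
from meas import quad
from scipy.spatial.transform import Rotation as R
s,d=look(sys.argv[1]);T=wristT(s,d)
B=R.from_euler("z",np.radians(-9.0)).as_matrix();O=np.array([.572,.0275,0])
hsv=cv2.cvtColor(d["img"],cv2.COLOR_RGB2HSV)
m=((hsv[...,1]<int(sys.argv[2]))&(hsv[...,2]>150)).astype(np.uint8)
n,l,st,ce=cv2.connectedComponentsWithStats(cv2.morphologyEx(m,cv2.MORPH_OPEN,np.ones((5,5))));i=1+st[1:,4].argmax()
ct=cv2.findContours((l==i).astype(np.uint8),0,1)[0][0]
c=cv2.approxPolyDP(ct,4,True).reshape(-1,2)
w=(plane(d,c,.036,T)-O)@B*1e3
print("F",(s["contact_force"]@B).round(1))
for p,q in zip(c,w): print(p,q[:2].round(1))
E
python3 go.py -50 5 34 173; python3 edge.py w5 40
```

```text
t 7.05 tip board mm [-52.9   5.2  33.2] F board [-10.2   3.1   4.7] ori [-179.2   -4.    80.9]
tool shift cm [-0.01  0.28 -0.08] turn -0.1
board axes in tool: +x [ 0.002  1.    -0.013] +y [ 0.998 -0.001  0.07 ] +z [ 0.07  -0.013 -0.997]
F [-10.2   3.1   4.7]
[503 109] [63.2 76.7]
[252 140] [-53.1  62.5]
[266 242] [-45.9  10.9]
[279 246] [-39.2   8.8]
[291 280] [-32.5 -10.4]
[306 283] [-24.5 -12.1]
[316 275] [-19.4  -7.5]
[332 277] [-11.   -8.6]
[438 333] [ 49.5 -42.3]
[490 328] [ 77.7 -39.1]
```

The panel is still turned about 7.5°, with its -y corner nearly at the fence. I'll push nearer its +y end to swing it square.

Request:
play_rows:
  commands:
    - [0,-0.6,-0.2,0]
    - [1.5,-1.2,-0.2,0]
    - [3.0,-1.5,-0.1,0]
    - [3.6,-1.2,-0.1,0]
    - [3.6,-0.8,-0.1,0]

```text
clock: 7.6
tool_pos: [0.5214, 0.0656, 0.2102]
orientation: [-179.6, -4.0, 81.0]
contact_force: [-0.4, 0.5, 0.6]
opening: 0.002
grip_force: 0.0
```

Request:
play_rows:
  commands:
    - [0,0.3,0,0]
    - [0,0.7,0,0]
    - [0,1.0,0,0]
    - [0,1.3,0,0]
    - [0,1.5,0,0]

```text
clock: 8.1
tool_pos: [0.5359, 0.062, 0.2098]
orientation: [-179.6, -4.0, 80.9]
contact_force: [0.2, -0.2, 0.9]
opening: -0.003
grip_force: 0.0
```

```bash
python3 go.py -50 35 34 173; python3 edge.py w6 40
```

```text
t 8.1 tip board mm [-42.3  40.4  37.2] F board [ 0.2 -0.2  0.9] ori [-179.6   -4.    80.9]
tool shift cm [-0.57 -0.76  0.29] turn -0.1
board axes in tool: +x [ 0.002  1.    -0.007] +y [ 0.998 -0.002  0.069] +z [ 0.069 -0.007 -0.998]
F [ 0.2 -0.2  0.9]
[457 341] [ 75.  -16.1]
[462 180] [63.  77.6]
[232 208] [-52.9  63.1]
[235 233] [-51.6  49.5]
[263 233] [-36.9  49.5]
[266 242] [-35.3  44.5]
[277 244] [-29.4  43.4]
[293 281] [-20.4  21.9]
[332 277] [ 0.7 24.3]
```

The finger slid over the panel's top at z≈37 without moving it. I'll lift, go back and push at about z=32.5.

Request:
play_rows:
  commands:
    - [0,0,-0.6,0]
    - [0,-1.5,-0.6,0]
    - [0,-3.1,-0.4,0]
    - [0,-3.1,0.2,0]
    - [0,-3.1,0.4,0]

```text
clock: 8.65
tool_pos: [0.505, 0.0675, 0.2061]
orientation: [-179.6, -4.0, 80.9]
contact_force: [-0.2, 0.0, 0.9]
opening: -0.0
grip_force: 0.0
```

Request:
play_rows:
  commands:
    - [0,0.3,0,0]
    - [0,0.7,0,0]
    - [0,1.1,0,0]
    - [0,1.5,0,0]
    - [0,1.8,0,0]

```text
clock: 9.15
tool_pos: [0.523, 0.0647, 0.2058]
orientation: [-179.5, -4.0, 80.9]
contact_force: [-2.3, 1.7, 1.4]
opening: 0.0
grip_force: 1.3
```

```bash
python3 go.py -50 35 32 173; python3 edge.py w7 40
```

```text
t 9.15 tip board mm [-55.6  41.2  33.3] F board [-2.6  1.3  1.4] ori [-179.5   -4.    80.9]
tool shift cm [-0.62  0.56  0.08] turn -0.1
board axes in tool: +x [ 0.002  1.    -0.008] +y [ 0.998 -0.001  0.07 ] +z [ 0.07  -0.008 -0.998]
F [-2.6  1.3  1.4]
[485 355] [ 75.9 -21.3]
[498 186] [65.2 76.1]
[263 210] [-50.4  63.9]
[266 242] [-48.7  46.8]
[279 246] [-42.   44.6]
[291 280] [-35.3  25.4]
[307 283] [-26.7  23.7]
[313 276] [-23.7  27.8]
[329 276] [-15.3  27.8]
```

Request:
play_rows:
  commands:
    - [0,0.3,0,0]
    - [0,0.6,0,0]
    - [0,0.8,0,0]
    - [0,1.0,0,0]
    - [0,1.2,0,0]

```text
clock: 9.7
tool_pos: [0.5347, 0.0627, 0.2059]
orientation: [-179.6, -4.0, 80.9]
contact_force: [-1.1, 1.4, 0.3]
opening: 0.005
grip_force: 0.7
```

```bash
python3 go.py -50 35 32 173; python3 edge.py w8 40
```

```text
t 9.7 tip board mm [-43.6  41.   33.3] F board [-1.3  1.2  0.3] ori [-179.6   -4.    80.9]
tool shift cm [-0.61 -0.64  0.09] turn -0.1
board axes in tool: +x [ 0.002  1.    -0.007] +y [ 0.998 -0.001  0.07 ] +z [ 0.069 -0.007 -0.998]
F [-1.3  1.2  0.3]
[474 349] [ 81.1 -17.6]
[499 205] [79.6 66.2]
[265 208] [-37.4  64.7]
[266 242] [-36.7  46.6]
[279 246] [-30.   44.4]
[291 280] [-23.3  25.2]
[307 283] [-14.7  23.5]
[313 276] [-11.7  27.5]
[329 276] [-3.3 27.5]
```

Request:
play_rows:
  commands:
    - [0,0.1,0,0]
    - [0,0.2,0,0]
    - [0,0.25,0,0]
    - [0,-0.5,0,0]
    - [-2,-1.0,0,0]

```text
clock: 10.25
tool_pos: [0.5216, 0.0456, 0.2047]
orientation: [-179.7, -4.0, 81.0]
contact_force: [1.0, -0.8, -0.4]
opening: -0.003
grip_force: 0.0
```

Request:
play_rows:
  commands:
    - [-2.5,0,0,0]
    - [-2.8,0.5,0,0]
    - [-2.8,1.0,0,0]
    - [-2.8,1.3,0,0]
    - [-2.8,1.4,0,0]

```text
clock: 10.75
tool_pos: [0.5296, 0.0152, 0.2026]
orientation: [-179.3, -3.9, 80.9]
contact_force: [-14.3, -2.4, 16.6]
opening: -0.002
grip_force: 9.8
```

```bash
python3 go.py -50 35 32 173; python3 edge.py w9 40
```

```text
t 10.75 tip board mm [-41.9  -7.   30. ] F board [-13.8  -4.6  16.6] ori [-179.3   -3.9   80.9]
tool shift cm [ 4.2  -0.82  0.1 ] turn -0.1
board axes in tool: +x [ 0.002  1.    -0.011] +y [ 0.998 -0.001  0.068] +z [ 0.068 -0.011 -0.998]
F [-13.8  -4.6  16.6]
[268 108] [-34.8  64.7]
[265 238] [-35.6   2.1]
[280 247] [-28.   -2.7]
[291 280] [-21.9 -20.9]
[306 283] [-14.1 -22.6]
[316 275] [ -9.2 -18. ]
[329 276] [ -2.5 -18.6]
[439 334] [ 59.1 -52.9]
[479 335] [ 80.9 -53.5]
[511 188] [82.3 27.8]
[511 110] [75.5 63.9]
```

The panel is seated: its near edge reads -35 mm along its length. Now I'll lift, open, and go beyond the +y edge to slide it with both fingers.

Request:
play_rows:
  commands:
    - [0,-0.5,-1,0]
    - [0,-0.5,-5,0]
    - [4,0,-6,0]
    - [8,3,-6,0]
    - [11,6,-6,0]
  grip: 0

```text
clock: 11.3
tool_pos: [0.6086, 0.1121, 0.2716]
orientation: [-179.8, -4.1, 81.0]
contact_force: [1.9, -0.5, -0.0]
opening: -0.001
grip_force: 0.0
```

Request:
play_rows:
  commands:
    - [0,0,0,0]
    - [0,0,0,0]
    - [0,0,0,0]
    - [0,0,0,0]
    - [0,0,0,0]
  grip: 1

```text
clock: 11.8
tool_pos: [0.6069, 0.109, 0.2698]
orientation: [-179.6, -4.0, 80.8]
contact_force: [0.1, 0.4, -0.0]
opening: 0.849
grip_force: 0.0
```

```bash
python3 go.py 17 95 33 160; python3 edge.py w10 40
```

```text
t 11.8 tip board mm [ 20.5  97.  110.2] F board [ 0.   0.4 -0. ] ori [-179.6   -4.    80.8]
tool shift cm [-0.74 -0.3   7.69] turn -0.2
board axes in tool: +x [ 0.003  1.    -0.007] +y [ 0.998 -0.002  0.069] +z [ 0.069 -0.007 -0.998]
F [ 0.   0.4 -0. ]
[182 258] [-33.1  65. ]
[185 345] [-34.9 -11.4]
[195 343] [-26.7  -9.5]
[198 335] [-23.9  -2. ]
[249 340] [17.2 -6.5]
[305 335] [62.2 -1.7]
[309 344] [ 65.8 -10.1]
[321 345] [ 75.6 -11. ]
[332 322] [83.2 10.2]
[332 307] [82.4 23.6]
[320 277] [71.7 49.4]
[320 258] [70.9 65.1]
```

Request:
play_rows:
  commands:
    - [-0.3,-0.3,3,0]
    - [-0.6,-0.3,6,0]
    - [-0.7,-0.3,7.4,0]
    - [-0.7,-0.3,7.6,0]
    - [-0.7,-0.3,7.6,0]

```text
clock: 12.35
tool_pos: [0.6035, 0.1082, 0.1935]
orientation: [-179.6, -4.0, 80.9]
contact_force: [1.0, 0.2, 0.2]
opening: 0.997
grip_force: 0.0
```

```bash
python3 go.py 17 80 33 160
```

```text
t 12.35 tip board mm [17.3 95.7 33.9] F board [1.  0.3 0.2] ori [-179.6   -4.    80.9]
tool shift cm [-1.57 -0.03 -0.02] turn -0.1
board axes in tool: +x [ 0.002  1.    -0.007] +y [ 0.998 -0.002  0.069] +z [ 0.069 -0.008 -0.998]
```

Request:
play_rows:
  commands:
    - [-0.8,0,0.05,0]
    - [-1.4,0,0,0]
    - [-1.9,0,-0.05,0]
    - [-2.3,0,-0.05,0]
    - [-2.7,0,-0.1,0]

```text
clock: 12.85
tool_pos: [0.5994, 0.0816, 0.193]
orientation: [-179.6, -4.1, 80.9]
contact_force: [-0.0, 4.4, 1.9]
opening: 1.001
grip_force: 1.6
```

```bash
python3 go.py 17 -19 33 160; python3 edge.py w11 40
```

```text
t 12.85 tip board mm [17.6 69.  33.4] F board [-0.7  4.3  1.9] ori [-179.6   -4.1   80.9]
tool shift cm [-8.78 -0.05 -0.58] turn -0.1
board axes in tool: +x [ 0.002  1.    -0.006] +y [ 0.997 -0.001  0.071] +z [ 0.071 -0.007 -0.997]
F [-0.7  4.3  1.9]
[150 316] [-33.7  41.3]
[172 350] [-23.9  21.5]
[195 343] [-11.9  25.8]
[198 335] [-10.1  30.5]
[249 340] [15.7 27.7]
[305 335] [44.  30.7]
[308 343] [45.8 26. ]
[331 350] [57.7 21.8]
[353 321] [67.7 38.8]
[338 286] [59.  58.1]
[165 285] [-25.   58.4]
```

Sliding works: the +y edge is at 58 mm, square on both fingers. On to the target.

Request:
play_rows:
  commands:
    - [-0.8,0,-0.06,0]
    - [-1.6,0.05,-0.11,0]
    - [-2.4,0.1,-0.17,0]
    - [-3.2,0.1,-0.22,0]
    - [-4.0,0.1,-0.28,0]

```text
clock: 13.4
tool_pos: [0.5935, 0.0417, 0.1925]
orientation: [-179.5, -4.1, 80.9]
contact_force: [-1.3, 5.7, 4.7]
opening: 1.003
grip_force: 3.2
```

```bash
python3 go.py 18 -19 33 160; python3 edge.py w12 40
```

```text
t 13.4 tip board mm [17.8 28.7 32.9] F board [-2.1  5.4  4.7] ori [-179.5   -4.1   80.9]
tool shift cm [-4.76  0.03 -0.34] turn -0.1
board axes in tool: +x [ 0.002  1.    -0.008] +y [ 0.997 -0.001  0.071] +z [ 0.071 -0.008 -0.997]
F [-2.1  5.4  4.7]
[150 316] [-33.4   1.3]
[172 350] [-23.7 -18.4]
[195 343] [-11.6 -14.2]
[198 335] [-9.9 -9.5]
[249 340] [ 15.9 -12.2]
[305 335] [44.1 -9.2]
[308 343] [ 45.8 -13.9]
[331 350] [ 57.7 -18. ]
[353 321] [67.6 -1.1]
[338 287] [59.  17.5]
[165 286] [-24.8  17.8]
```

Request:
play_rows:
  commands:
    - [-0.8,0,-0.08,0]
    - [-1.6,0,-0.14,0]
    - [-2.4,0.03,-0.2,0]
    - [-3.1,0.03,-0.25,0]
    - [-3.7,0.03,-0.3,0]

```text
clock: 13.95
tool_pos: [0.588, 0.0046, 0.1926]
orientation: [-179.5, -4.0, 80.9]
contact_force: [-1.4, 2.9, -0.6]
opening: 1.0
grip_force: 1.3
```

Request:
play_rows:
  commands:
    - [-0.3,0,-0.02,0]
    - [-0.6,0,-0.04,0]
    - [-0.8,0,-0.06,0]
    - [-0.8,0,-0.06,0]

```text
clock: 14.35
tool_pos: [0.5873, -0.003, 0.193]
orientation: [-179.6, -3.9, 80.9]
contact_force: [-1.0, 0.2, 0.0]
opening: 0.999
grip_force: 0.0
```

```bash
python3 go.py 18 -19 33 160; python3 edge.py w13 40
```

```text
t 14.35 tip board mm [ 18.8 -16.7  33.3] F board [-1. -0.  0.] ori [-179.6   -3.9   80.9]
tool shift cm [-0.23 -0.08  0.02] turn -0.1
board axes in tool: +x [ 0.002  1.    -0.007] +y [ 0.998 -0.002  0.069] +z [ 0.069 -0.007 -0.998]
F [-1. -0.  0.]
[150 316] [-32.5 -44.4]
[172 350] [-22.7 -64.2]
[195 343] [-10.7 -59.9]
[198 335] [ -8.9 -55.2]
[249 340] [ 16.9 -58. ]
[305 335] [ 45.3 -55. ]
[308 343] [ 47.  -59.7]
[331 350] [ 58.9 -63.9]
[353 321] [ 68.9 -46.9]
[338 287] [ 60.2 -28.2]
[165 286] [-23.8 -27.8]
```

Request:
play_rows:
  commands:
    - [1,0,0,0]
    - [2,0,-2,0]
    - [3,0,-7,0]
    - [3,0,-12,0]
    - [3,0,-15,0]

```text
clock: 14.9
tool_pos: [0.5919, 0.0174, 0.3486]
orientation: [-179.8, -4.0, 81.0]
contact_force: [-0.0, 0.9, -0.9]
opening: 0.999
grip_force: 0.0
```

```bash
python3 go.py 18 -19 33 160; python3 edge.py w14 40
python3 - <<'E'
import cv2,numpy as np
a=np.load("w14.npz")["img"];cv2.imwrite("pics/m14.png",cv2.resize(a[0:300,60:460,::-1],None,fx=2,fy=2,interpolation=cv2.INTER_CUBIC))
E
```

```text
t 14.9 tip board mm [ 20.7   4.3 189. ] F board [-0.1  0.9 -0.9] ori [-179.8   -4.    81. ]
tool shift cm [-3.41 -0.23 15.4 ] turn -0.0
board axes in tool: +x [ 0.001  1.    -0.003] +y [ 0.998 -0.     0.07 ] +z [ 0.07  -0.003 -0.998]
F [-0.1  0.9 -0.9]
[197 227] [-35.6 -30.1]
[201 335] [ -36.5 -156.4]
[254 340] [  22.4 -162.7]
[299 329] [  72.1 -148.6]
[308 320] [  81.6 -137.3]
[313 226] [ 82.1 -29.1]
```

View pics/m14.png

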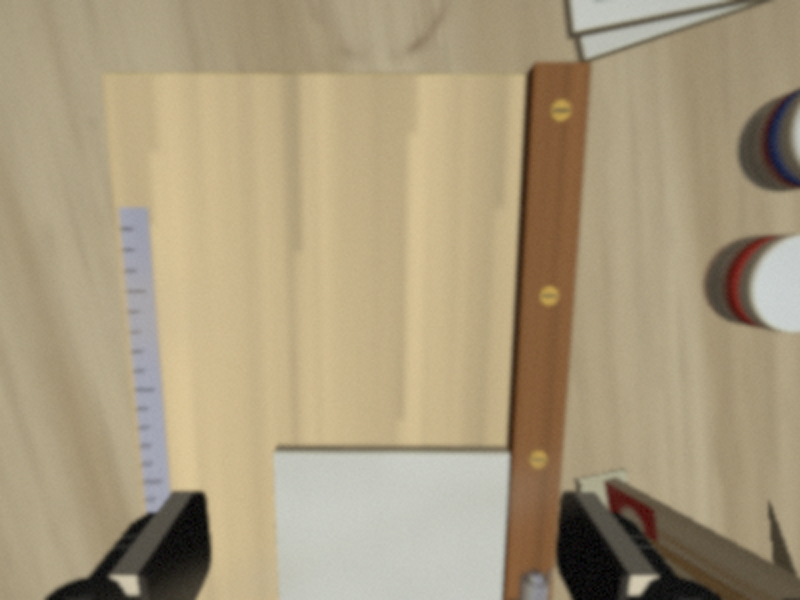

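The view shows the panel tight against the fence (crop x≈508) with its +y edge at crop y≈447. The rule's long ticks are at crop y 291, 390 and 482, and I'll use those to check the board frame.

Run:
```python
from meas import *
R=Ro
z=dict(np.load("w14.npz"));s=dict(tool_pos=z["pos"],orientation=z["ori"]);T=wristT(s,z)
B=R.from_euler("z",np.radians(-9.0)).as_matrix();O=np.array([.572,.0275,0])
f=lambda p:np.array(p)/2.+[60,0]-.25
print(((plane(z,f([(137,291),(146,390),(153,482),(105,73),(527,73)]),.024,T)-O)@B*1e3).round(1))
# subpixel panel edge rows
g=cv2.cvtColor(z["img"],cv2.COLOR_RGB2GRAY).astype(float)
for x in (205,250,300):
    c=g[215:235,x];k=np.diff(c).argmax();e=np.diff(c);i=max(k-1,0);ww=e[i:k+2].clip(0);r=215.5+(np.arange(i,i+len(ww))*ww).sum()/ww.sum()
    print(x,r,((plane(z,[(x,r)],.036,T)-O)@B*1e3).round(1))
```

```text
[[-103.    51.3   24. ]
 [-103.     0.7   24. ]
 [-103.8  -49.8   24. ]
 [-108.9  151.    24. ]
 [  86.   150.5   24. ]]
205 225.0 [[-27.4 -28.   36. ]]
250 225.5281690140845 [[ 18.2 -28.6  36. ]]
300 225.6549295774648 [[ 68.9 -28.7  36. ]]
```

The overhang is about 29 mm, square and seated, so that's good. Now I'll close, go up, and get the bar's angle from the earlier wrist view.

Request:
play_rows:
  commands:
    - [0,0,-4,0]
    - [0,-1,-8,0]
    - [0,-3,-12,0]
    - [0,-5,-13,0]
    - [0,-7,-13,0]
  grip: 0

```text
clock: 15.45
tool_pos: [0.5215, 0.019, 0.477]
orientation: [-179.8, -4.0, 80.9]
contact_force: [1.2, -0.1, -0.6]
opening: 0.138
grip_force: 0.0
```

```bash
python3 - <<'E'
from meas import *
R=Ro
B=R.from_euler("z",np.radians(-9.0)).as_matrix();O=np.array([.572,.0275,0])
z=dict(np.load("w3.npz"));s=dict(tool_pos=z["pos"],orientation=z["ori"]);T=wristT(s,z)
f=lambda p:np.array(p)/2.6+[100,0]
for nm,p in (("end",(615,422)),("gripstart",(605,229))):
    c,v=rays(z,[f(p)],T);c=(c-O)@B;v=v[0]@B
    q=c+v*((-.127-c[1])/v[1]);print(nm,(q*1e3).round(1))
    q=c+v*((-.127+.005-c[1])/v[1]);print(nm,(q*1e3).round(1))
# via known radius: intersect ray with circle about the pin line, d=237
    a=np.array([.0975,.051]);
    for r in ((.237,) if nm=="end" else (.162,)):
        t=np.linspace(.05,.6,5000);P=c+t[:,None]*v;dd=np.hypot(P[:,0]-a[0],P[:,2]-a[1]);k=np.where(np.diff(np.sign(dd-r)))[0]
        for i in k: print("  on circle",(P[i]*1e3).round(1),np.arctan2(P[i,2]-a[1],a[0]-P[i,0]).round(3))
E
python3 go.py -45 -127 260 173
```

```text
end [ -52.4 -127.   229. ]
end [ -48.5 -122.   251.2]
  on circle [ -51.2 -125.5  235.6] 0.893
  on circle [-105.1 -195.   -71.9] -0.545
gripstart [   1.2 -127.   178.3]
gripstart [  -0.4 -122.   205.6]
  on circle [   1.  -126.5  181.1] 0.933
  on circle [  16.7 -176.   -89.3] -1.049
t 15.45 tip board mm [-49.1  -4.2 304.5] F board [ 1.2  0.1 -0.6] ori [-179.8   -4.    80.9]
tool shift cm [-12.56   0.43   3.57] turn -0.1
board axes in tool: +x [ 0.001  1.    -0.003] +y [ 0.998 -0.001  0.07 ] +z [ 0.07  -0.003 -0.998]
```

The bar stands at about 0.9 rad, so the outer part of the grip is near board (-33, -127, 222). I'll move above it with the fingers shut.

Request:
play_rows:
  commands:
    - [-4,0.8,-0.3,0]
    - [-8,1.6,-0.6,0]
    - [-11,2.3,-0.6,0]
    - [-12.5,2.3,0,0]
    - [-12.5,2.3,1.5,0]

```text
clock: 15.95
tool_pos: [0.5249, -0.1086, 0.451]
orientation: [-179.7, -4.0, 80.8]
contact_force: [0.0, 0.5, 0.0]
opening: 0.0
grip_force: 0.0
```

```bash
python3 go.py -28 -127 232 173
python3 - <<'E'
from look import *
s,t=look("t15","side")
cv2.imwrite("pics/s15.png",cv2.resize(t["img"][60:260,180:360,::-1],None,fx=3,fy=3,interpolation=cv2.INTER_CUBIC))
E
```

```text
t 15.95 tip board mm [ -26.2 -129.8  278.4] F board [-0.1  0.5  0. ] ori [-179.7   -4.    80.8]
tool shift cm [-0.04 -0.16  4.65] turn -0.2
board axes in tool: +x [ 0.004  1.    -0.005] +y [ 0.998 -0.004  0.069] +z [ 0.069 -0.006 -0.998]
```

Request:
play_rows:
  commands:
    - [0,-0.1,2.5,0]
    - [0,-0.1,4.2,0]
    - [-0.1,-0.3,5.2,0]
    - [-0.1,-0.8,6.0,0]
    - [-0.2,-1.4,6.7,0]

```text
clock: 16.5
tool_pos: [0.5106, -0.1018, 0.384]
orientation: [-179.6, -4.0, 80.9]
contact_force: [1.0, 0.1, 1.6]
opening: 0.001
grip_force: 0.5
```

```bash
python3 go.py -56 -127 196 173
```

```text
t 16.5 tip board mm [ -41.6 -125.3  211.4] F board [1.  0.3 1.6] ori [-179.6   -4.    80.9]
tool shift cm [-0.28 -1.43  1.54] turn -0.1
board axes in tool: +x [ 0.001  1.    -0.007] +y [ 0.998 -0.001  0.07 ] +z [ 0.07  -0.007 -0.998]
```

Request:
play_rows:
  commands:
    - [-0.2,-1.0,1.0,0]
    - [-0.3,-1.9,2.1,0]
    - [-0.4,-2.8,3.2,0]
    - [-0.5,-3.4,4.1,0]
    - [-0.5,-4.0,5.0,0]

```text
clock: 17.0
tool_pos: [0.4701, -0.0973, 0.3341]
orientation: [-179.6, -4.0, 80.9]
contact_force: [-0.1, 0.8, 0.7]
opening: 0.001
grip_force: 0.2
```

```bash
python3 go.py -93 -127 142 173
```

```text
t 17.0 tip board mm [ -82.3 -127.3  161.5] F board [-0.2  0.7  0.7] ori [-179.6   -4.    80.9]
tool shift cm [-0.11 -1.06  1.96] turn -0.1
board axes in tool: +x [ 0.002  1.    -0.007] +y [ 0.998 -0.001  0.069] +z [ 0.069 -0.007 -0.998]
```

Request:
play_rows:
  commands:
    - [-0.1,-0.9,1.6,0]
    - [-0.2,-1.7,3.2,0]
    - [-0.3,-2.3,4.8,0]
    - [-0.4,-2.8,6.4,0]
    - [-0.5,-3.1,7.8,0]

```text
clock: 17.5
tool_pos: [0.4389, -0.0919, 0.2557]
orientation: [-179.6, -4.0, 80.9]
contact_force: [0.3, 0.2, -0.5]
opening: -0.001
grip_force: 0.1
```

```bash
python3 go.py -115 -127 62 173
```

```text
t 17.5 tip board mm [-114.  -126.7   83.1] F board [ 0.3  0.2 -0.5] ori [-179.6   -4.    80.9]
tool shift cm [-0.18 -0.09  2.11] turn -0.1
board axes in tool: +x [ 0.002  1.    -0.007] +y [ 0.998 -0.001  0.069] +z [ 0.069 -0.007 -0.998]
```

Request:
play_rows:
  commands:
    - [-0.1,0,0.8,0]
    - [-0.1,0,1.4,0]
    - [-0.1,-0.1,1.8,0]
    - [-0.2,-0.1,2.1,0]
    - [-0.2,-0.1,2.1,0]

```text
clock: 18.0
tool_pos: [0.4384, -0.0925, 0.2351]
orientation: [-179.6, -4.0, 80.9]
contact_force: [-0.4, 0.6, 0.5]
opening: -0.0
grip_force: 0.0
```

Request:
play_rows:
  commands:
    - [0,0,0.1,0]
    - [0,0,0.2,0]
    - [0,0,0.2,0]

```text
clock: 18.3
tool_pos: [0.4384, -0.0923, 0.2332]
orientation: [-179.6, -4.0, 80.9]
contact_force: [0.4, -0.4, -0.8]
opening: -0.005
grip_force: 0.0
```

Request:
play_rows:
  commands:
    - [0,0,0.1,0]
    - [0,0,0.2,0]
    - [0,0,0.3,0]
    - [0,0,0.4,0]
    - [0,0,0.4,0]

```text
clock: 18.8
tool_pos: [0.4384, -0.0921, 0.2318]
orientation: [-179.7, -4.0, 80.9]
contact_force: [-11.8, 0.1, 39.5]
opening: -0.0
grip_force: 19.5
```

```bash
python3 go.py -115 -127 55 173; python3 edge.py w20 40; python3 -c "
import numpy as np,cv2
from look import *
s,t=look('s20','side');s,u=look('t20','top')
a=np.load('w20.npz')['img'];b=cv2.resize(u['img'][130:225,195:320],(512,384),interpolation=cv2.INTER_CUBIC)
cv2.imwrite('pics/m20.png',cv2.resize(np.hstack([a,b])[...,::-1],(800,300)))"
```

```text
t 18.8 tip board mm [-114.1 -127.2   59.2] F board [-11.7  -1.8  39.5] ori [-179.7   -4.    80.9]
tool shift cm [-0.01 -0.09  0.42] turn -0.1
board axes in tool: +x [ 0.002  1.    -0.005] +y [ 0.998 -0.002  0.069] +z [ 0.069 -0.005 -0.998]
F [-11.7  -1.8  39.5]
[399  60] [-36.3 -29.2]
[383 214] [ -36.7 -114.3]
[511 213] [  39.7 -113.8]
[511  60] [ 23.6 -29. ]
```

View pics/m20.png

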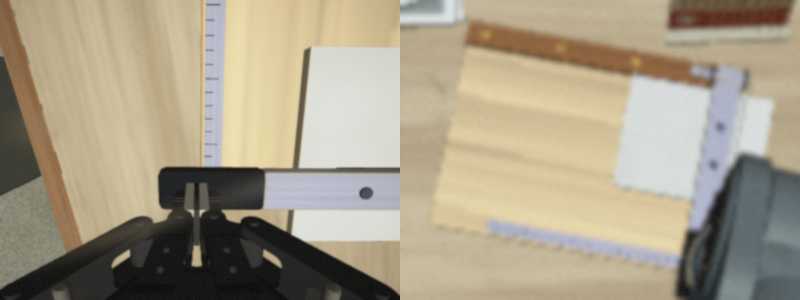

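The bar lies level across the panel, with the tip at z=59 mm and firm contact. The panel's edge is still at -29 mm. I'll retreat straight up, then check.

Request:
play_rows:
  commands:
    - [0,0,-0.5,0]
    - [0.1,0,-2,0]
    - [0.5,0,-6,0]
    - [0.8,0,-11,0]
    - [1,0,-15,0]

```text
clock: 19.45
tool_pos: [0.4393, -0.0925, 0.3819]
orientation: [-179.6, -4.0, 80.9]
contact_force: [1.3, 0.3, -0.9]
opening: 0.002
grip_force: 0.0
```

Request:
play_rows:
  commands:
    - [-2,-4,-2,0]
    - [-4,-8,-2,0]
    - [-6,-12,-2,0]
    - [-8,-15,-2,0]
    - [-8,-15,-2,0]

```text
clock: 19.95
tool_pos: [0.2754, -0.1495, 0.3951]
orientation: [-179.5, -3.9, 80.7]
contact_force: [-0.3, -0.5, -0.1]
opening: 0.002
grip_force: 0.0
```

```bash
python3 go.py -115 -127 55 173
python3 - <<'E'
from look import *
from meas import quad
from scipy.spatial.transform import Rotation as R
B=R.from_euler("z",np.radians(-9.0)).as_matrix();O=np.array([.572,.0275,0])
s,u=look("t21","top")
cv2.imwrite("pics/t21c.png",cv2.resize(u["img"][130:240,190:330,::-1],None,fx=5,fy=5,interpolation=cv2.INTER_CUBIC))
g=cv2.cvtColor(u["img"],cv2.COLOR_RGB2HSV)
m=(g[...,1]<45)&(g[...,2]>140);m[:150]=0;m[200:]=0;m[:,:240]=0;m[:,:][:,325:]=0
ct=np.vstack(cv2.findContours(m.astype(np.uint8),0,1)[0]).reshape(-1,2)
w=((plane(u,ct,.036)-O)@B*1e3)[:,:2];print(w.min(0),w.max(0))
E
```

```text
t 19.95 tip board mm [-266.6 -209.3  222.5] F board [-0.3 -0.6 -0.1] ori [-179.5   -3.9   80.7]
tool shift cm [ 7.13 15.26 17.16] turn -0.3
board axes in tool: +x [ 0.005  1.    -0.008] +y [ 0.998 -0.004  0.069] +z [ 0.069 -0.008 -0.998]
[ -56.32708634 -180.68871467] [113.2271386  -26.28572127]
```

View pics/t21c.png

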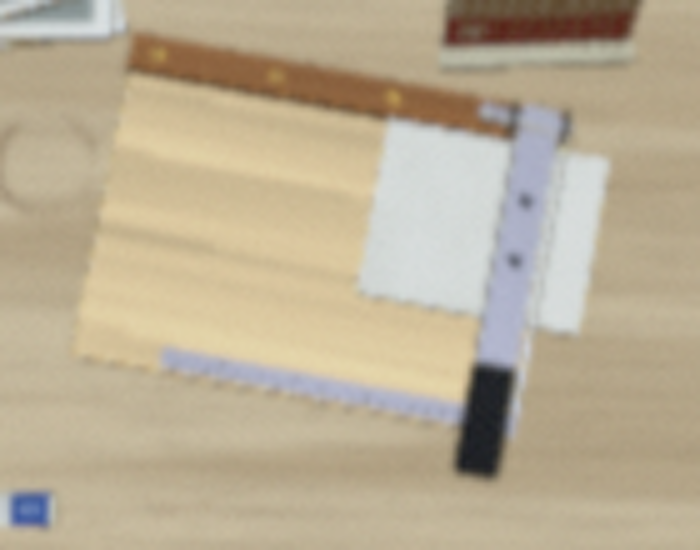

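The picture shows the bar level across the panel. The panel is square on the fence (crop (390,120)–(608,157)) and overhangs the sawing end to about -180 mm, and the arm is clear. Handing in.

```bash
python3 -c "
from plant import arm
print(arm.hand_in())"
```

```text
the job is handed in; nothing more can be done
None
```

I handed the job in at about 20 s on the clock: the panel is flat against the fence with about 29 mm overhang, and the hold-down bar is level with its pad on the panel. I saw nothing of the tape, tin, pencil or eraser being moved, but I didn't measure them, and no verdict came back.

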